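Lock a clamping jig's bar with a linchpin and its sprung ring

ROBOT

A 6-joint arm with a two-finger parallel gripper is mounted at the origin on the work surface. World frame = base frame: x ahead of the robot, y to its left, z up, the work surface at z = 0. Lengths are in m, angles in rad, forces in N, time in s.
With the tool pointing down it reaches from about 0.325 to 0.85 m from the base axis. Payload 15.5 kg.
Tool frame: the origin (TCP) lies between the finger pads; the fingertips stand 14 mm ahead of it and the grasp point (between the pads) lies 5 mm behind it; z points along the fingers, x is the direction in which the jaws open and shut, and the axes are right-handed (so a half turn about z gives the same grasp; the last joint's range is limited). The gripper opens to 91 mm and grips with 3 to 60 N. Pads are 32 mm wide; open, the fingers measure 118 mm over their backs; the gripper's body (76 mm by 178 mm) begins 60 mm behind the grasp point.
Start: joints at [1.2, 0.494, 1.345, -0, 1.302, -0.096], TCP at [0.17, 0.602, 0.228] pointing down, gripper open.
Joint ranges: [-2.91, 2.91], [-0.82, 2.16], [0.22, 2.67], [-1.22, 4.37], [0.12, 2.79], [-3.08, 3.08]. Speed limits (rad/s): [1.89, 1.89, 2.57, 3.01, 3.01, 3.01].

INTERFACE

Orientations are given as a rotation vector (axis times angle).
In Python, from plant import robot gives the robot as it stands.
- The arm moves only by the tool send_rows, never from a script. Its argument "moves" is a list of rows, each a list of 5 numbers: the finger opening in mm, from 0 to 91.2, then the shift along the tool's x, y, z in mm, then the turn about the tool's z in rad. In form: [[hand, tx, ty, tz, twist], ...]. A call has 1 to 20 rows; each row shifts and turns the commanded pose from where the row before left it, along the tool's axes as they then stand; what a row does not reach is not made up. A row lasts 1/10 s, in which the tool goes at most 50 mm and 8.59 degrees, less where a joint would pass 70% of its speed; a pose out of reach is approached as far as the arm can. A call is refused whole if a number of a shift passes 50 or a number of a turn 0.15, either way. A call with a gripper value outside its range is refused whole. The fingers move at their own pace and stop on an object; "newtons" is the grip in N (left out, the last holds). Time passes only in rows, so rows that do not move let the fingers close. It gives the time, the measured TCP pose, the force and the opening at its end, in the units of the state.
- robot.observe(): the state, without advancing time (a new reading comes with each control period).
- robot.camera(name): name is "scene" or "top" or "wrist"; returns a dict with "img" (480x640x3 uint8, red, green, blue), "depth" (480x640 float32, m along the optical axis (not along the pixel's ray), 0 where there is no reading), "intrinsics" (3x3 intrinsics, pixels), "dist_coeffs" ([k1, k2, p1, p2, k3] as OpenCV has them; the pictures are not rectified), "R" (3x3) and "t" (3): a world point X has camera coordinates R X + t. Camera axes: x right, y down, z forward; pixel columns grow to the right and rows downward; lengths in m; the calibration is good to about 2 mm. A picture is of the moment at which its call begins.
- robot.close_job(): hands the job in, once; it reports no verdict.
The state is a dict: "clock": time; "joint_pos": joint angles; "qvel": joint speeds; "joint_torque": joint torques, N m; "tool_pos": TCP position; "orientation": TCP orientation; "ft_force": force on the tool from outside, world axes, zero at the start; "torque": the same for the moment, N m; "grip_width": opening from 0.0 (shut) to 1.0 (fully open).
Only numpy, scipy, OpenCV 4.12 (cv2) and the standard library are available. Lean on these libraries where they do the work, as an engineer would, in place of code of your own. Each camera call takes 0.05 s, during which the arm holds its last target. There are 200 camera calls.

TASK

Lock the blue clamping jig with the orange-headed linchpin: from the robot's side, slide the pin through the square cross-hole of the upright lock bar until its orange head is fully home against the bar, with its ring still folded back. Then let go, swing the ring up and over the top of the bar and press its red tab down until the ring snaps past the pin's tip and stays locked. The bar stands raised by an unknown amount, up to about three centimetres, so find its height by feel; push gently throughout and leave everything else where it is.

Things in the scene. Friction and masses are not known exactly. Their poses are not given: they have to be found in the camera images.
- linchpin: Linchpin, about 190 g, lying flat on the table (z = 0). Origin: on the underside of its head, under the ring's hinge (a foot reaches 12 mm behind it). x runs along the pin to its tip, z up. The pin's centre line and the ring's hinge line (along y, at x = 0) are 9 mm above the origin. Brass shank 10 mm square from x = 27 to 52 mm, then narrowing to a rounded nose ending at x = 61.5 mm.
- head (a point): centre of the linchpin's orange head, the place to grip (across the pin's y): 22 mm long in x (5 to 27 mm from the hinge), 14 mm wide, 24 mm high, 0 to 24 mm above the pin's underside. Its front face, 11 mm ahead of this point, is the shoulder that stops against the bar. Point: 16 mm ahead of and 12 mm above the linchpin's origin.
- ring (a joint): ring angle, rad: 0 = folded straight back from the tip, 1.57 upright, 3.14 level over the pin, stop at 3.26. Starts at 0.3 to 0.8; stays where left (friction 0.03 N m; may sink slowly). From about 3.03 the sprung bow rides over the nose, taking several newtons (under 12) down on the tab; from about 3.2 it has snapped in. Loop of 6 mm wire, 43 mm wide over all, its end bow 62 mm from the hinge.
- thumb_tab: red tab on the ring's end, 22 mm long, 18 mm wide, 5 mm thick, from 63 to 85 mm from the ring's hinge; it can be pinched across its width. Origin: on it, 77 mm from the hinge, at mid thickness. Its x axis points to the hinge; its z axis is up while the ring is folded back and down once swung over. It gives up to 6 mm outwards on the ring's spring.
- jig: jig fixed on the table: blue base 160 x 110 x 12 mm, yellow strap (x -58 to 72 mm, 44 mm wide, top at 62 mm) over a bright tube; a dark upright lock bar 22 mm square rises through it at the origin. Origin: at table height on the bar's centre line; x points the way the pin is pushed (away from the robot). Pin home: its origin at x = -38 mm, 9 mm below the hole's centre, x axes parallel (let go, it droops up to 0.11 rad).
- bar_top (a point): where the centre of the lock bar's top would be with the bar fully lowered, 94 mm above the table. The real bar stands raised by 4 to 32 mm above this (how much is not measured), held fast there by stiff friction: gentle pushes (under 50 N) do not shift it. The hole's centre is always 14 mm below the bar's real top.
- hole (a point): where the centre of the hole's mouth (in the bar's face on the robot's side, 11 mm from the bar's centre line) would be with the bar fully lowered: 80 mm above the table. The real mouth is straight above, 4 to 32 mm higher. The hole runs along the jig's x right through the bar (22 mm); 11.6 mm square, with a 1.5 mm bevel at the mouth.
- tape_measure: bystander: steel tape measure, 80 x 34 x 58 mm, red round badge on both sides
- hammer: bystander: hammer, 280 mm long, lying flat
- marker: bystander: black marker pen, 130 mm long
- sanding_disc: bystander: red sanding disc, 72 mm across, 5 mm thick
- wire_disc: bystander: brown abrasive disc, 64 mm across, 9 mm thick
- tube_offcut: bystander: short bright tube offcut, 76 mm across, 35 mm high
- elbow: bystander: bright tube elbow, 44 mm tube
Things that resemble listed ones, but are neither listed nor needed, are in the scene too. Leave any green look-alike of the linchpin alone. Of the things that look like the jig, the smaller one is meant.

How it is judged:
By the outcome, as a careful person would: the job done as asked, in the order asked, and still so for the second after the job is handed in, with the robot touching nothing.
It also fails if it takes over 72 s, if anything falls off the work surface, if the arm or the gripper's body presses on something with over 40 N, if the wrist force passes 120 N, or if a joint passes its speed limit or range.

## Working session

There is one attempt and no reset: what is moved stays moved. The work goes in short steps, Python scripts to look and compute and a tool call to move; the robot and the scene stay as the last step left them, time stands still between calls to the robot, and variables do not carry over. Pictures are saved under pics/ and viewed, about 8 in all and at most 12, crops included, and the job is handed in when it is done.

Besides the shell and the picture viewer there is one more tool, called after ">>>" as name(argument=value, ...) on one line, values as JSON. send_rows: Moves the arm, as the interface text tells. Its arguments: {"type":"object","properties":{"moves":{"type":"array","items":{"type":"array","items":{"type":"number"}}},"newtons":{"type":"number"}},"required":["moves"]}

```bash
ls; mkdir -p pics; cat > h.py <<'E'
import numpy as np, cv2
from plant import robot
def cam(n):
    c=robot.camera(n); return c
def save(c,name,box=None,scale=1):
    im=c["img"][:,:,::-1]
    if box: im=im[box[1]:box[3],box[0]:box[2]]
    if scale!=1: im=cv2.resize(im,None,fx=scale,fy=scale,interpolation=cv2.INTER_CUBIC)
    cv2.imwrite("pics/"+name+".png",im)
def ray(c,uv):
    p=cv2.undistortPoints(np.array(uv,float).reshape(-1,1,2),np.array(c["intrinsics"]),np.array(c["dist_coeffs"])).reshape(-1,2)
    d=np.c_[p,np.ones(len(p))]@np.array(c["R"]); o=-np.array(c["R"]).T@np.array(c["t"])
    return o,d
def onz(c,uv,z):
    o,d=ray(c,uv); return o+d*((z-o[2])/d[:,2])[:,None]
def proj(c,X):
    r,_=cv2.Rodrigues(np.array(c["R"])); return cv2.projectPoints(np.array(X,float).reshape(-1,1,3),r,np.array(c["t"],float),np.array(c["intrinsics"]),np.array(c["dist_coeffs"]))[0].reshape(-1,2)
def cloud(c):
    h,w=c["depth"].shape; u,v=np.meshgrid(np.arange(w),np.arange(h))
    o,d=ray(c,np.c_[u.ravel(),v.ravel()]); return (o+d*c["depth"].reshape(-1,1)).reshape(h,w,3)
def st():
    s=robot.observe(); np.set_printoptions(precision=4,suppress=True)
    for k in s: print(k,np.array(s[k]))
E
python3 - <<'E'
from h import *
st()
for n in("scene","top"):
    c=cam(n); save(c,n+"0"); print(n,c["R"],c["t"],c["intrinsics"][0])
E
```

```text
pics
clock 0.0
joint_pos [ 1.2005  0.4942  1.3461  0.      1.3025 -0.0955]
qvel [ 0.0004  0.0008 -0.001   0.0003 -0.0003 -0.0007]
joint_torque [  0.0001 -87.8835 -38.187    0.0706   0.0532  -0.0001]
tool_pos [0.1695 0.6012 0.2273]
orientation [ 2.5043  1.8958 -0.0016]
ft_force [ 0.5585 -0.2476 -0.4713]
torque [ 0.0105  0.0363 -0.0128]
grip_width 1.0009739355691887
scene [[-0.6582  0.7528  0.0128]
 [ 0.5883  0.5249 -0.6151]
 [-0.4698 -0.3973 -0.7883]] [ 0.3637 -0.2713  1.2472] [442.9687   0.     326.458 ]
top [[-0.0279 -0.9996  0.0096]
 [-0.9942  0.0267 -0.1042]
 [ 0.1038 -0.0125 -0.9945]] [-0.0158  0.5581  1.179 ] [466.8731   0.     320.2791]
```

View pics/scene0.png

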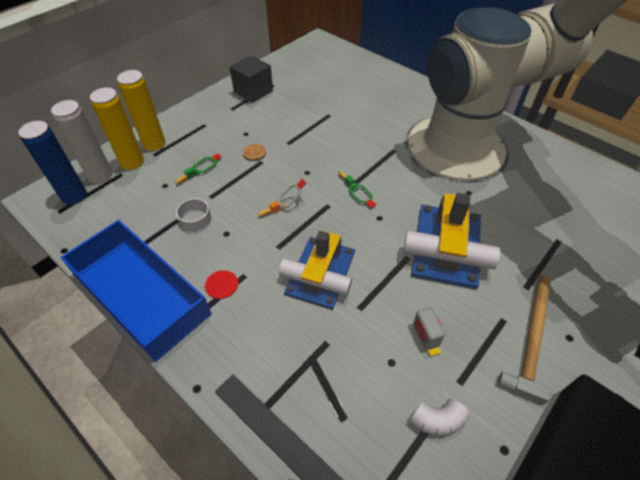

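View pics/top0.png

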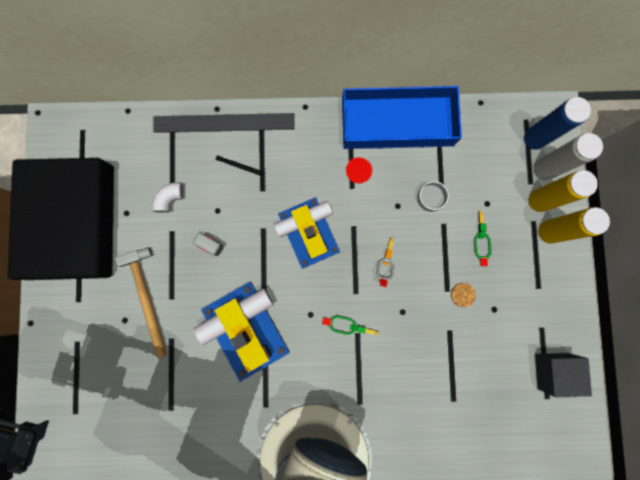

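Top view: the orange-headed pin is at (387,262). Green look-alikes are at (482,240) and (350,325), so I leave those alone. There are two jigs, one at (307,232), which is the smaller and the one meant, and a larger one at (240,330). I'll check this in a close crop and measure.

```bash
python3 - <<'E'
from h import *
c=cam("top"); save(c,"crop1",(260,180,420,300),5)
P=cloud(c); hsv=cv2.cvtColor(c["img"],cv2.COLOR_RGB2HSV)
print("corner z table",P[300,420])
def blob(m,name,box):
    M=np.zeros(m.shape,bool); M[box[1]:box[3],box[0]:box[2]]=1; m=m&M
    v,u=np.nonzero(m); q=P[m]; print(name,len(u),"px",u.mean(),v.mean(),"mean",q.mean(0),"zmax",np.percentile(q[:,2],[5,50,95]))
    r=cv2.minAreaRect(np.c_[u,v].astype(np.float32)); print(r); return r,u,v
H,S,V=[hsv[...,i].astype(int) for i in range(3)]
box=(365,225,410,295)
blob((H>=5)&(H<17)&(S>140)&(V>120),"orange",box)
blob((H>=18)&(H<32)&(S>110)&(V>90),"brass",box)
blob(((H<4)|(H>174))&(S>140),"redtab",box)
b2=(265,185,350,275)
r,u,v=blob((H>100)&(H<125)&(S>130),"blue",b2)
print(onz(c,cv2.boxPoints(r),0.012))
r,u,v=blob((H>=18)&(H<32)&(S>140)&(V>100),"yellow",b2)
print(onz(c,cv2.boxPoints(r),0.062))
r,u,v=blob((V<75),"dark",(295,215,325,250))
m=(P[...,2]>.085)&(P[...,2]<.16);blob(m,"high",b2)
E
```

```text
corner z table [ 0.39165091 -0.28750409  0.00191426]
orange 12 px 385.3333333333333 255.91666666666666 mean [ 0.50866184 -0.19997702  0.01369587] zmax [0.0056199  0.01048801 0.02371665]
((384.949951171875, 256.3499755859375), (2.262742042541504, 15.132086753845215), 8.130102157592773)
brass 84 px 389.3452380952381 248.4047619047619 mean [ 0.52781722 -0.21066892  0.01790814] zmax [0.00733078 0.0167168  0.02719693]
((389.15521240234375, 250.63796997070312), (4.995754241943359, 26.317838668823242), 11.888657569885254)
redtab 47 px 383.0851063829787 282.29787234042556 mean [ 0.43998564 -0.18530356  0.05475793] zmax [0.04794642 0.05515801 0.06061894]
((383.0, 282.5), (7.0, 6.0), 90.0)
blue 989 px 310.38928210313446 238.46511627906978 mean [ 0.55896412 -0.00537369  0.02297302] zmax [0.00950899 0.01314849 0.01732148]
((308.5065612792969, 232.37216186523438), (59.83652114868164, 41.0552978515625), 66.37062072753906)
[[ 0.62930077  0.07908114  0.012     ]
 [ 0.67075741 -0.02125628  0.012     ]
 [ 0.52350169 -0.0801237   0.012     ]
 [ 0.48318729  0.01930831  0.012     ]]
yellow 786 px 308.7608142493639 231.49236641221373 mean [ 0.57227124 -0.00212946  0.06523049] zmax [0.05921408 0.06296307 0.06755174]
((308.5426330566406, 231.205810546875), (50.794029235839844, 18.056045532226562), 65.77225494384766)
[[ 0.62408197  0.04433255  0.062     ]
 [ 0.64198642  0.00221704  0.062     ]
 [ 0.52282034 -0.04716387  0.062     ]
 [ 0.50533172 -0.00536396  0.062     ]]
dark 17 px 310.88235294117646 235.47058823529412 mean [ 0.55698559 -0.00757756  0.10941481] zmax [0.09329702 0.11240988 0.12118796]
((311.0000305175781, 235.50003051757812), (2.2135939598083496, 6.640782833099365), 71.56504821777344)
high 103 px 309.6990291262136 231.62135922330097 mean [ 0.56555246 -0.00502141  0.11654081] zmax [0.09129094 0.11975454 0.1229999 ]
((309.74139404296875, 231.60340881347656), (10.584633827209473, 9.47046184539795), 68.19859313964844)
```

View pics/crop1.png

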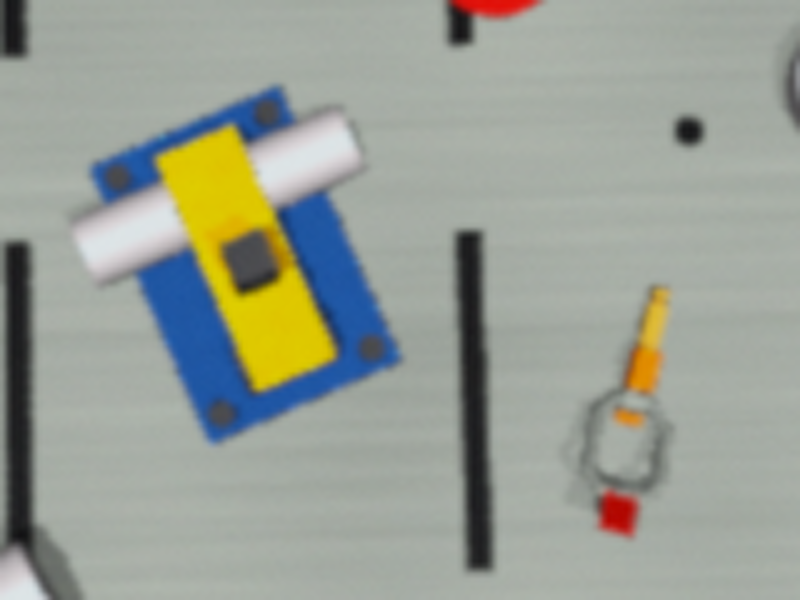

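The crop confirms the orange-headed pin (brass tip up and ahead, red tab behind) and the small jig, yawed about 22.5°. I'll go above the pin for a wrist-camera look.

>>> send_rows(moves=[[91,-34,27,0,0],[91,-34,27,0,0],[91,-34,27,0,0],[91,-34,27,0,0],[91,-34,27,0,0],[91,-34,27,0,0],[91,-34,27,0,0],[91,-34,27,0,0],[91,-34,27,0,0],[91,-34,27,0,0],[91,-34,27,0,0],[91,-34,27,0,0],[91,-34,27,0,0],[91,-34,27,0,0],[91,-34,27,0,0],[91,-34,27,0,0],[91,-34,27,0,0],[91,-34,27,0,0],[91,-34,27,0,0],[91,-34,27,0,0]])

```text
clock: 2.15
tool_pos: [0.5051, -0.2013, 0.2278]
orientation: [-2.505, -1.896, 0.0]
ft_force: [0.2, 1.0, 1.1]
grip_width: 0.995
```

```bash
cat >> h.py <<'E'
def rot():
    return cv2.Rodrigues(np.array(robot.observe()["orientation"],float))[0]
def go(target,yawy=None):
    "tool-frame mm to world target, and twist to bring tool y to world yaw"
    s=robot.observe(); R=rot(); d=R.T@(np.array(target)-np.array(s["tool_pos"]))*1000
    y=np.arctan2(R[1,1],R[0,1]); print("tcp",np.array(s["tool_pos"]).round(4),"tooly yaw",round(y,4),"tilt",R[:,2].round(4),"shift mm",d.round(1),"twist",None if yawy is None else round(y-yawy,3),"F",np.array(s["ft_force"]).round(1),"w",round(s["grip_width"]*91.2,1),"t",round(s["clock"],2))
def masks(c):
    hsv=cv2.cvtColor(c["img"],cv2.COLOR_RGB2HSV); H,S,V=[hsv[...,i].astype(int) for i in range(3)]
    return dict(orange=(H>=5)&(H<17)&(S>140)&(V>110),brass=(H>=18)&(H<32)&(S>110)&(V>80),red=((H<4)|(H>174))&(S>140)&(V>70))
E
python3 - <<'E'
from h import *
go((0.505,-0.203,0.2),-0.25)
c=cam("wrist"); save(c,"w1"); print(-c["R"].T@c["t"],c["R"][2])
E
```

```text
tcp [ 0.5051 -0.2013  0.2278] tooly yaw -0.2751 tilt [-2.e-04  2.e-04 -1.e+00] shift mm [-1.7  0.4 27.8] twist -0.025 F [0.2 1.  1.1] w 90.8 t 2.15
[ 0.43504971 -0.18076745  0.38402879] [ 0.24662781 -0.07016006 -0.96656727]
```

View pics/w1.png

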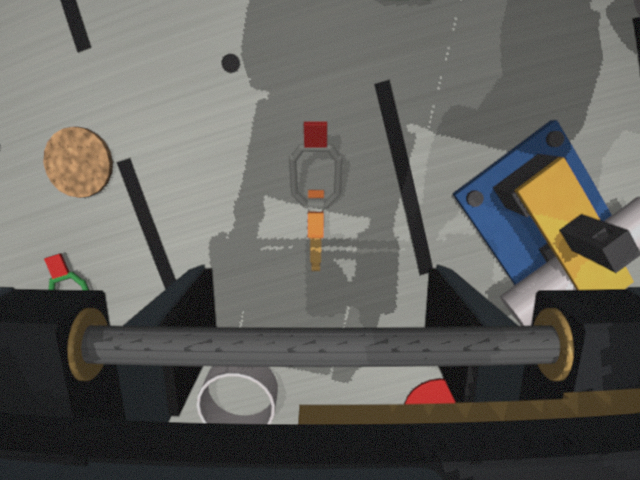

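Wrist view: tab at (315,134), hinge end of the octagonal ring near (315,205), orange head (316,222), nose (316,270). The ring's hinge end hugs the rear of the head, so the pads must grip the top of the head, behind the shoulder.

```bash
python3 - <<'E'
from h import *
c=cam("wrist"); P=cloud(c); M=masks(c); B=np.zeros((480,640),bool); B[100:290,270:360]=1
print("table",P[250,270],P[100,270])
d={}
for k,z in(("orange",.024),("brass",.014),("red",.053)):
    m=M[k]&B; v,u=np.nonzero(m); q=P[m]; w=onz(c,np.c_[u,v],z)
    print(k,len(u),"u",u.min(),u.max(),"v",v.min(),v.max(),"depthmean",q.mean(0).round(4),"z5/50/95",np.percentile(q[:,2],[5,50,95]).round(4),"onz",w.mean(0).round(4)); d[k]=(w,u,v)
ob=d["orange"]; f=ob[2]>205; w=ob[0][f]
print("front orange px",f.sum(),ob[2][f].min(),ob[2][f].max())
# top face front edge vs axis
t=d["red"][0].mean(0)[:2]; b=d["brass"][0].mean(0)[:2]; ax=(b-t)/np.linalg.norm(b-t); yaw=np.arctan2(ax[1],ax[0]); print("yaw",yaw)
n=np.array([-ax[1],ax[0]])
nose=onz(c,np.c_[d["brass"][1],d["brass"][2]],.009)[:,:2]@ax
print("along: tab",t@ax,"nose9",np.percentile(nose,[0,2,98,100]),"brass14",np.percentile(d["brass"][0][:,:2]@ax,[0,2,98]),"orange24",np.percentile(w[:,:2]@ax,[0,2,98,100]),"all orange",np.percentile(ob[0][:,:2]@ax,[0,2]))
print("lat: tab",t@n,"brass",b@n,"orange",w[:,:2].mean(0)@n,np.percentile(w[:,:2]@n,[2,98]))
wt=nose.max()-.0615; print("hinge along(nose)",wt,"tab-hinge",t@ax-wt)
E
```

```text
table [ 0.53043855 -0.26205004 -0.0007304 ] [ 0.40178958 -0.22184374 -0.00100761]
orange 491 u 314 328 v 185 232 depthmean [ 0.5048 -0.2052  0.0227] z5/50/95 [0.0032 0.023  0.0245] onz [ 0.5048 -0.2051  0.024 ]
brass 302 u 316 326 v 233 264 depthmean [ 0.5375 -0.2146  0.0131] z5/50/95 [0.0117 0.0132 0.0145] onz [ 0.5373 -0.2146  0.014 ]
red 553 u 311 332 v 115 140 depthmean [ 0.437  -0.1856  0.0558] z5/50/95 [0.0478 0.0535 0.0584] onz [ 0.4369 -0.1855  0.053 ]
front orange px 387 206 232
yaw -0.2813887389088143
along: tab 0.4712445967382947 nose9 [0.56329806 0.56333556 0.59263835 0.59267235] brass14 [0.56207803 0.56211503 0.59102699] orange24 [0.5360188  0.53685219 0.55875445 0.55879385] all orange [0.51803641 0.51808384]
lat: tab -0.05691730108254922 brass -0.05691730108254922 orange -0.05687924207031342 [-0.06288134 -0.05082407]
hinge along(nose) 0.5311723525089842 tab-hinge -0.059927755770689484
```

>>> send_rows(moves=[[91,-3.8,0,40,0.006],[91,0,0,45,0],[91,0,0,45,0],[91,0,0,36,0],[60,0,0,20,0],[40,0,0,9.8,0],[25,0,0,0,0],[20,0,0,0,0],[20,0,0,0,0],[20,0,0,0,0]], newtons=30)

```text
clock: 3.25
tool_pos: [0.5043, -0.2034, 0.0332]
orientation: [2.509, 1.888, 0.001]
ft_force: [1.6, -0.2, -0.1]
grip_width: 0.501
```

```bash
python3 - <<'E'
from h import *
go((0.5039,-0.2049,0.032),-0.281)
E
```

```text
tcp [ 0.5043 -0.2034  0.0332] tooly yaw -0.2808 tilt [ 1.6e-03 -8.0e-04 -1.0e+00] shift mm [-1.6  0.   1.2] twist 0.0 F [ 1.6 -0.2 -0.1] w 45.7 t 3.25
```

>>> send_rows(moves=[[20,-1,0,0.5,0],[20,0,0,0,0],[16,0,0,0,0],[10,0,0,0,0],[10,0,0,0,0],[10,0,0,0,0],[10,0,0,0,0]], newtons=30)

```text
clock: 3.95
tool_pos: [0.5035, -0.2041, 0.0316]
orientation: [2.51, 1.889, -0.0]
ft_force: [-0.1, -0.7, 2.0]
grip_width: 0.145
```

```bash
python3 - <<'E'
from h import *
go((0.5039,-0.2049,0.032),-0.281)
E
```

```text
tcp [ 0.5035 -0.2041  0.0316] tooly yaw -0.2808 tilt [ 0.e+00 -1.e-04 -1.e+00] shift mm [-0.6  0.6 -0.4] twist 0.0 F [-0.1 -0.7  2. ] w 13.2 t 3.95
```

>>> send_rows(moves=[[10,0,0,-15,0],[10,0,0,-20,-0.1346],[10,0,0,-20,-0.1346],[10,0,0,-20,-0.1346],[10,0,0,-15,-0.1346],[10,0,0,-6,-0.1346],[10,20,6,0,0],[10,35,10,0,0],[10,40,12,0,0],[10,35,10,0,0],[10,20,6,0,0],[10,10.5,2,0,0],[10,0,0,0,0],[10,0,0,0,0]])

```text
clock: 5.35
tool_pos: [0.4849, -0.0388, 0.1276]
orientation: [1.746, 2.612, -0.0]
ft_force: [0.2, -0.5, -2.8]
grip_width: 0.149
```

```bash
python3 - <<'E'
from h import *
go((0.4847,-0.0382,0.127),.392)
c=cam("wrist"); save(c,"w2",(160,80,560,380),2); P=cloud(c)
np.save("w2P.npy",P); import pickle; pickle.dump(c,open("w2.pkl","wb"))
M=masks(c)
for k in M: 
    v,u=np.nonzero(M[k]); print(k,len(u),u.min(),u.max(),v.min(),v.max())
E
```

```text
tcp [ 0.4849 -0.0388  0.1276] tooly yaw 0.3923 tilt [ 1.e-04 -2.e-04 -1.e+00] shift mm [0.6 0.1 0.6] twist 0.0 F [ 0.2 -0.5 -2.8] w 13.6 t 5.35
orange 1568 304 403 6 327
brass 10513 80 500 5 423
red 4467 298 429 6 163
```

View pics/w2.png

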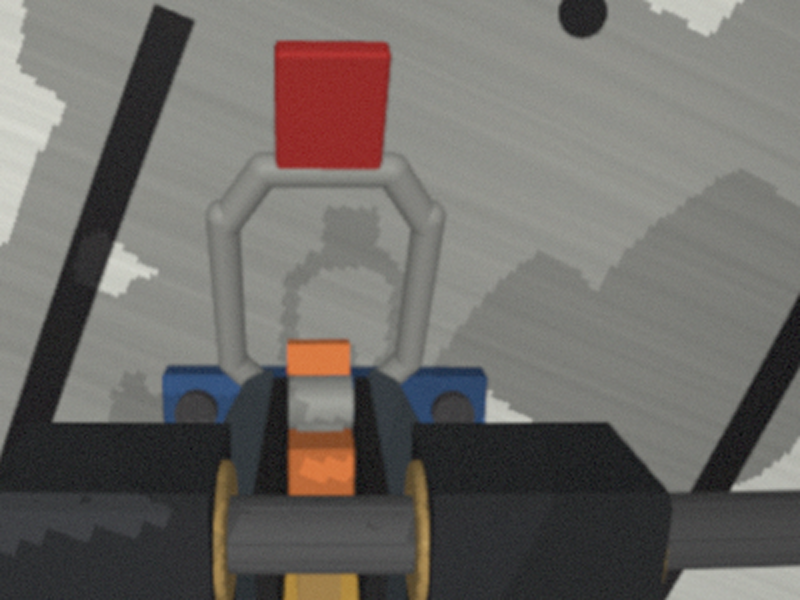

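The pin is held straight and the ring is still folded, but the wrist camera can't see the bar. I'll measure the bar and pin tip from top and scene.

```bash
python3 - <<'E'
from h import *
ct=cam("top"); cs=cam("scene")
a=ct["img"][170:290,250:370][:,:,::-1]; b=cs["img"][210:320,260:400][:,:,::-1]
A=cv2.resize(a,(600,600),interpolation=cv2.INTER_CUBIC)[:,:]; 
cv2.imwrite("pics/ts.png",np.vstack([cv2.resize(a,(400,300*400//400)),cv2.resize(b,(400,300))]) if 0 else np.hstack([cv2.resize(a,(400,400),interpolation=3),cv2.resize(b,(400,400*110//140+86),interpolation=3)]))
for n,c,bx in(("top",ct,(290,210,330,255)),("scene",cs,(300,215,345,265))):
    P=cloud(c); m=np.zeros((480,640),bool); m[bx[1]:bx[3],bx[0]:bx[2]]=1
    V=c["img"].max(2); 
    yaw=.392; ax=np.array([np.cos(yaw),np.sin(yaw)]); nn=np.array([-ax[1],ax[0]])
    q=P[m&(P[...,2]>.112)&(P[...,2]<.13)&(V<130)]; print(n,len(q),"z pct",np.percentile(q[:,2],[10,50,75,90]),"mean",q.mean(0),"along",np.percentile(q[:,:2]@ax,[3,50,97]),"lat",np.percentile(q[:,:2]@nn,[3,50,97]))
    y=P[m&(abs(P[...,2]-.063)<.004)]; print("strap z",np.median(y[:,2]))
t=robot.observe()["tool_pos"]; print("tcp along/lat",np.array(t[:2])@ax,np.array(t[:2])@nn)
E
```

```text
Traceback (most recent call last):
IndexError: index -1 is out of bounds for axis 0 with size 0
```

View pics/ts.png

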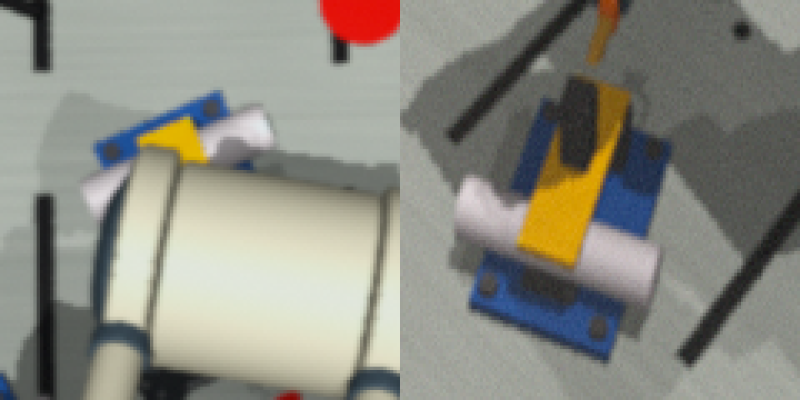

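Top is blocked by the arm. Scene shows the bar (580,120 in the crop) and the brass tip approaching it from behind. Measuring from scene plus the earlier top picture.

```bash
python3 - <<'E'
from h import *
import warnings
yaw=.392; ax=np.array([np.cos(yaw),np.sin(yaw)]); nn=np.array([-ax[1],ax[0]])
c=cam("scene"); P=cloud(c); V=c["img"].max(2).astype(int)
m=np.zeros((480,640),bool); m[225:262,310:345]=1
q=P[m&(P[...,2]>.07)&(P[...,2]<.14)&(V<110)]
print(len(q),"z",np.percentile(q[:,2],[50,80,90,95,99]))
zt=np.percentile(q[:,2],95)
for lo,hi in((zt-.004,zt+.004),(.075,zt-.006)):
    f=q[(q[:,2]>lo)&(q[:,2]<hi)]
    print(len(f),f.mean(0),"along",np.percentile(f[:,:2]@ax,[3,50,97]),"lat",np.percentile(f[:,:2]@nn,[3,50,97]))
y=P[230:300,300:350][(abs(P[230:300,300:350,2]-.063)<.003)]; print("strap z",np.median(y[:,2]))
M=masks(c)["brass"]; B=np.zeros_like(M); B[205:232,320:345]=1
v,u=np.nonzero(M&B); qq=P[M&B]; print("brass",len(u),u.min(),u.max(),v.min(),v.max(),qq.mean(0)if len(u) else 0,"along",np.percentile(qq[:,:2]@ax,[5,95]),"lat",np.median(qq[:,:2]@nn))
t=np.array(robot.observe()["tool_pos"][:2]); print("tcp along/lat",t@ax,t@nn, "jig origin(.566,-.0045)",np.array([.566,-.0045])@ax,np.array([.566,-.0045])@nn)
# top picture: bar top pixel
ct=cam("top"); im=cv2.imread("pics/top0.png"); sub=im[220:246,298:324]; print("cam",-ct["R"].T@ct["t"])
hs=cv2.cvtColor(sub,cv2.COLOR_BGR2HSV); dk=(hs[...,1]<90)&(hs[...,2]<130); vv,uu=np.nonzero(dk); uu=uu+298; vv=vv+220
cc,r=0,cv2.minAreaRect(np.c_[uu,vv].astype(np.float32)); print(len(uu),r)
w=onz(ct,np.c_[uu,vv],.119); print("bar px on z=.119 mean",w.mean(0),"along",np.percentile(w[:,:2]@ax,[3,50,97]),"lat",np.percentile(w[:,:2]@nn,[3,50,97]))
E
```

```text
282 z [0.10432756 0.11716959 0.1180721  0.1186049  0.11942836]
101 [ 0.56543115 -0.00245303  0.11728938] along [0.51089842 0.52227828 0.53190815] lat [-0.22910471 -0.21895327 -0.20746408]
152 [0.56937407 0.00188859 0.09388859] along [0.50946963 0.53047131 0.53298079] lat [-0.22797737 -0.21515951 -0.20718937]
strap z 0.06089132868852304
brass 49 326 333 215 227 [ 0.52020493 -0.02277019  0.10753625] along [0.45784542 0.48536773] lat -0.21963456953402788
tcp along/lat 0.4331649789751263 -0.22131025646533414 jig origin(.566,-.0045) 0.5213479392611795 -0.22039186969605162
cam [ 0.43200506 -0.01597569  1.23082603]
93 ((310.1719665527344, 234.25242614746094), (21.53250503540039, 20.100297927856445), 69.775146484375)
bar px on z=.119 mean [ 0.56550338 -0.0067245   0.119     ] along [0.49852763 0.5205851  0.53573418] lat [-0.24162844 -0.22165659 -0.19658177]
```

>>> send_rows(moves=[[10,0.8,8,0.5,0],[10,0,10,0,0],[10,0,5,0,0],[10,0,2,0,0],[10,0,2,0,0],[10,0,2,0,0],[10,0,2,0,0],[10,0,1,0,0]])

```text
clock: 6.4
tool_pos: [0.514, -0.0252, 0.1271]
orientation: [1.746, 2.612, 0.0]
ft_force: [-0.2, -0.9, -3.6]
grip_width: 0.144
```

```bash
cat >> h.py <<'E'
def jig():
    s=robot.observe(); yaw=.392; A=np.array([[np.cos(yaw),np.sin(yaw),0],[-np.sin(yaw),np.cos(yaw),0],[0,0,1]])
    print("along/lat/z",(A@np.array(s["tool_pos"])*1000).round(2),"F jig",(A@np.array(s["ft_force"])).round(1),"T",(A@np.array(s["torque"])).round(2),"w",round(s["grip_width"]*91.2,1),"t",round(s["clock"],2))
E
python3 -c "
from h import *
jig()"
```

```text
along/lat/z [ 465.44 -219.64  127.14] F jig [-0.5 -0.8 -3.6] T [ 0.04 -0.01  0.  ] w 13.2 t 6.4
```

>>> send_rows(moves=[[10,0,2,0,0],[10,0,2,0,0],[10,0,2,0,0],[10,0,2,0,0],[10,0,0,0,0]])

```text
clock: 6.9
tool_pos: [0.5216, -0.0221, 0.1271]
orientation: [1.746, 2.612, 0.0]
ft_force: [0.6, -0.4, -2.2]
grip_width: 0.146
```

```bash
python3 -c "
from h import *
jig()
c=cam('scene'); save(c,'s3',(270,195,370,285),8)
"
```

```text
along/lat/z [ 473.64 -219.69  127.13] F jig [ 0.4 -0.6 -2.2] T [ 0.03 -0.02  0.01] w 13.3 t 6.9
```

View pics/s3.png

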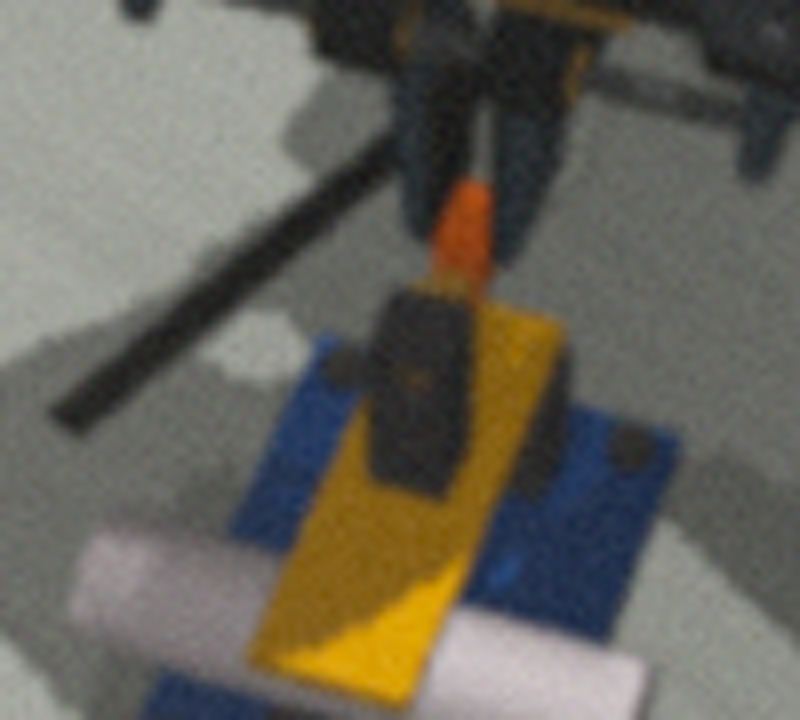

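The nose is already inside the hole, with a faint brass glint at the far mouth (415,380) and near-zero force, so the height agrees. Continuing gently to the shoulder.

>>> send_rows(moves=[[10,0,3,0,0],[10,0,3,0,0],[10,0,3,0,0],[10,0,3,0,0],[10,0,2,0,0],[10,0,1,0,0],[10,0,0,0,0]])

```text
clock: 7.65
tool_pos: [0.5353, -0.0164, 0.1271]
orientation: [1.746, 2.612, -0.0]
ft_force: [0.1, -0.4, -2.4]
grip_width: 0.152
```

```bash
python3 -c "
from h import *
jig()"
```

```text
along/lat/z [ 488.41 -219.64  127.09] F jig [-0.  -0.4 -2.4] T [ 0.04  0.05 -0.01] w 13.8 t 7.65
```

>>> send_rows(moves=[[10,0,1,0,0],[10,0,1,0,0],[10,0,1,0,0],[10,0,0.7,0,0],[10,0,0.5,0,0],[10,0,0,0,0]])

```text
clock: 8.25
tool_pos: [0.5367, -0.0157, 0.127]
orientation: [-1.744, -2.609, 0.006]
ft_force: [-15.1, -10.5, 10.8]
grip_width: 0.146
```

```bash
python3 -c "
from h import *
jig()"
```

```text
along/lat/z [ 489.99 -219.51  127.  ] F jig [-18.   -3.9  10.8] T [-0.78  3.23 -0.11] w 13.3 t 8.25
```

>>> send_rows(moves=[[10,0,-0.7,0,0],[16,0,0,0,0],[30,0,0,0,0],[45,0,0,0,0],[50,0,0,0,0],[50,0,0,0,0],[50,0,0,-20,0],[50,0,-10,-40,0],[50,0,-10,-40,0],[50,0,0,0,0],[50,0,0,0,0]])

```text
clock: 9.35
tool_pos: [0.5203, -0.0228, 0.2279]
orientation: [1.745, 2.61, 0.001]
ft_force: [0.0, -1.0, -0.5]
grip_width: 0.548
```

```bash
python3 - <<'E'
from h import *
jig()
c=cam("wrist"); im1=c["img"][:,:,::-1][60:360,120:520]
s=cam("scene"); im2=cv2.resize(s["img"][205:265,295:355][:,:,::-1],(400,400),interpolation=3)
cv2.imwrite("pics/w4.png",np.hstack([cv2.resize(im1,(400,300)),cv2.resize(im2,(300,300))]))
yaw=.392; A=np.array([[np.cos(yaw),np.sin(yaw),0],[-np.sin(yaw),np.cos(yaw),0],[0,0,1]])
P=cloud(c)@A.T; M=masks(c)
for k in("orange","red"):
    n,l,stt,ce=cv2.connectedComponentsWithStats(M[k].astype(np.uint8))
    for i in range(1,n):
        if stt[i,4]>60:
            q=P[l==i]; print(k,stt[i],"along",np.percentile(q[:,0],[3,50,97]).round(4),"lat",np.percentile(q[:,1],[3,50,97]).round(4),"z",np.percentile(q[:,2],[3,50,97]).round(4))
E
```

```text
along/lat/z [ 472.09 -219.84  227.9 ] F jig [-0.4 -0.9 -0.5] T [ 0.09 -0.02  0.  ] w 50.0 t 9.35
orange [310 233  21  11 217] along [0.4698 0.473  0.4764] lat [-0.2254 -0.2191 -0.2122] z [0.0929 0.0959 0.1001]
orange [309 261  22  36 755] along [0.485  0.4953 0.5088] lat [-0.2266 -0.2191 -0.2125] z [0.1085 0.1174 0.119 ]
red [369   0  31  23 456] along [0.2959 0.302  0.3107] lat [-0.1781 -0.1674 -0.1575] z [0.0095 0.0109 0.0125]
red [ 307  135   30   35 1012] along [0.4031 0.4122 0.4219] lat [-0.2265 -0.2185 -0.2105] z [0.1277 0.1321 0.1355]
```

View pics/w4.png

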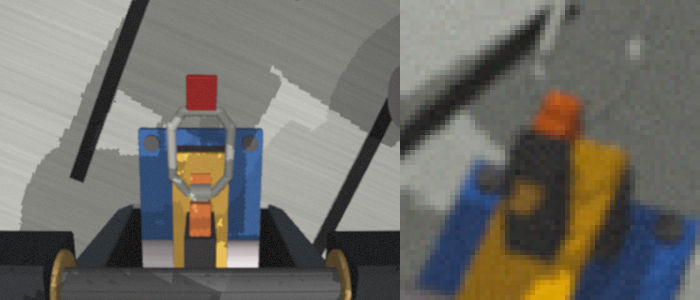

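```bash
python3 - <<'E'
from h import *
yaw=.392; A=np.array([[np.cos(yaw),np.sin(yaw),0],[-np.sin(yaw),np.cos(yaw),0],[0,0,1]])
c=cam("wrist"); P=cloud(c)@A.T; hsv=cv2.cvtColor(c["img"],cv2.COLOR_RGB2HSV)
for v in range(256,330,3): print(v,(P[v,316:325].mean(0)*1000).round(1),hsv[v,320])
E
```

```text
256 [ 481.2 -218.4  107.1] [ 40  11 138]
259 [ 483.4 -218.4  106.6] [ 35  12 129]
262 [ 485.6 -218.4  106.4] [ 14  36 136]
265 [ 485.  -218.4  114.9] [ 11 180 126]
268 [ 486.6 -218.4  116.5] [ 11 177 202]
271 [ 488.5 -218.4  116.7] [ 11 176 200]
274 [ 490.5 -218.4  117. ] [ 11 175 205]
277 [ 492.5 -218.4  117.3] [ 11 182 189]
280 [ 494.6 -218.4  117.4] [ 11 177 170]
283 [ 496.5 -218.4  117.7] [ 11 182 170]
286 [ 498.6 -218.4  117.7] [ 10 173 174]
289 [ 500.7 -218.4  117.8] [ 11 178 172]
292 [ 502.6 -218.4  118.2] [ 10 179 201]
295 [ 504.9 -218.4  117.9] [ 11 177 199]
298 [ 508.8 -218.4  113.6] [ 10 152 114]
301 [ 508.8 -218.4  118.7] [90  5 55]
304 [ 511.1 -218.4  118.5] [120   4  58]
307 [ 513.3 -218.4  118.4] [ 0  0 56]
310 [ 515.5 -218.4  118.2] [125  24  64]
313 [ 517.6 -218.4  118.4] [120   9  60]
316 [ 519.8 -218.4  118.5] [ 0  9 58]
319 [ 522.  -218.4  118.4] [105   8  63]
322 [ 524.  -218.4  118.8] [15  9 57]
325 [ 526.3 -218.4  118.7] [60  4 61]
328 [ 438.2 -218.4  303.3] [30  5 52]
```

Head sits against the bar. The head's top front edge is at ~506 and the bar face at ~508, which 0.1 rad of droop explains. The ring is still folded back at about 0.4 rad. Next I pinch the tab.

>>> send_rows(moves=[[50,0.5,-30,0,0],[50,0,-30,15,0],[50,0,-10,30,0],[45,0,0,30,0],[40,0,0,14.3,0],[30,0,0,0,0],[24,0,0,0,0],[16,0,0,0,0],[14,0,0,0,0],[14,0,0,0,0]], newtons=6)

```text
clock: 10.5
tool_pos: [0.4555, -0.0491, 0.1384]
orientation: [1.745, 2.611, 0.001]
ft_force: [1.9, -0.8, -0.4]
grip_width: 0.195
```

```bash
python3 - <<'E'
from h import *
jig()
th=np.arange(.4,2.31,.1); p=np.c_[-77*np.cos(th),77*np.sin(th)]; print(np.c_[th[1:],np.diff(p,axis=0)].round(1).tolist())
c=cam("wrist"); M=masks(c)["red"]; v,u=np.nonzero(M); print(len(u)); cv2.imwrite("pics/w5.png",c["img"][60:330,160:480][:,:,::-1])
E
```

```text
along/lat/z [ 402.23 -219.37  138.4 ] F jig [ 1.4 -1.5 -0.4] T [ 0.03 -0.14 -0.01] w 17.8 t 10.5
[[0.5, 3.3, 6.9], [0.6, 4.0, 6.6], [0.7, 4.7, 6.1], [0.8, 5.2, 5.6], [0.9, 5.8, 5.1], [1.0, 6.3, 4.5], [1.1, 6.7, 3.8], [1.2, 7.0, 3.1], [1.3, 7.3, 2.4], [1.4, 7.5, 1.7], [1.5, 7.6, 0.9], [1.6, 7.7, 0.2], [1.7, 7.7, -0.6], [1.8, 7.6, -1.4], [1.9, 7.4, -2.1], [2.0, 7.2, -2.8], [2.1, 6.8, -3.5], [2.2, 6.4, -4.2], [2.3, 6.0, -4.8]]
1641
```

View pics/w5.png

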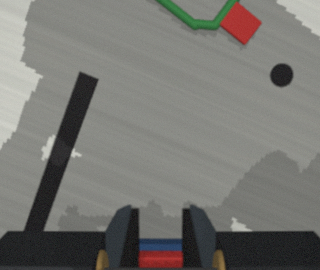

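Tab pinched (opening 17.8 mm against its 18 mm width; the view shows the red tab between the pads at (160,258)). Swinging it up the arc.

>>> send_rows(moves=[[14,0,3.8,-6.9,0],[14,0,4.3,-6.6,0],[14,0,4.9,-6.1,0],[14,0,5.2,-5.6,0],[14,0,5.8,-5.1,0],[14,0,6.3,-4.5,0],[14,0,6.7,-3.8,0],[14,0,7.0,-3.1,0],[14,0,7.3,-2.4,0],[14,0,0,0,0]])

```text
clock: 11.55
tool_pos: [0.5036, -0.0291, 0.1821]
orientation: [1.745, 2.611, 0.001]
ft_force: [0.1, -0.1, -1.2]
grip_width: 0.198
```

```bash
python3 -c "
from h import *
jig()"
```

```text
along/lat/z [ 454.3  -219.31  182.15] F jig [ 0.1 -0.2 -1.2] T [-0.    0.03 -0.01] w 18.0 t 11.55
```

>>> send_rows(moves=[[14,0,7.5,-1.7,0],[14,0,7.6,-0.9,0],[14,0,7.7,-0.2,0],[14,0,7.7,0.6,0],[14,0,7.6,1.4,0],[14,0,7.4,2.1,0],[14,0,7.2,2.8,0],[14,0,6.8,3.5,0],[14,0,6.4,4.2,0],[14,0,6.0,4.8,0],[14,0,0,0,0]])

```text
clock: 12.65
tool_pos: [0.5695, -0.0018, 0.1646]
orientation: [-1.746, -2.612, 0.0]
ft_force: [1.9, -1.3, 0.5]
grip_width: 0.195
```

```bash
python3 - <<'E'
from h import *
jig()
c=cam("scene"); a=cv2.resize(c["img"][190:280,275:365][:,:,::-1],(450,450),interpolation=3); cv2.imwrite("pics/s6.png",a)
E
```

```text
along/lat/z [ 525.64 -219.23  164.63] F jig [ 1.3 -1.9  0.5] T [-0.31 -0.18  0.05] w 17.8 t 12.65
```

View pics/s6.png

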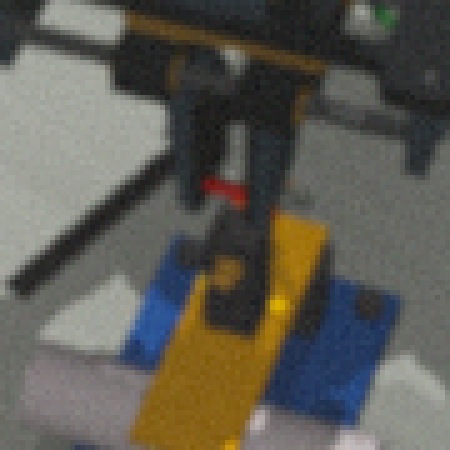

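Scene: tab at (228,188), past upright and between the fingers above the bar. Next: let go, close the fingers and press the tab over from above.

>>> send_rows(moves=[[24,0,0,0,0],[34,0,0,0,0],[34,0,0,0,0],[34,0,0,-20,0],[34,0,0,-20,0],[0,0,10,0,0],[0,0,10,0,0],[0,0,6,0,0],[0,0,0,0,0],[0,0,0,0,0]])

```text
clock: 13.7
tool_pos: [0.5926, 0.0081, 0.2045]
orientation: [-1.745, -2.611, 0.001]
ft_force: [-0.3, 0.5, 0.7]
grip_width: 0.006
```

```bash
python3 - <<'E'
from h import *
jig()
yaw=.392; A=np.array([[np.cos(yaw),np.sin(yaw),0],[-np.sin(yaw),np.cos(yaw),0],[0,0,1]])
for n in("scene","wrist"):
    c=cam(n); P=cloud(c)@A.T; q=P[masks(c)["red"]]; q=q[(abs(q[:,1]+.2193)<.02)&(q[:,2]>.09)&(q[:,0]>.45)]
    print(n,len(q), (np.percentile(q,[5,50,95],axis=0)*1000).round(0).tolist() if len(q) else "")
E
```

```text
along/lat/z [ 550.74 -218.9   204.55] F jig [-0.1  0.6  0.7] T [0.08 0.05 0.01] w 0.6 t 13.7
scene 7 [[534.0, -215.0, 159.0], [537.0, -213.0, 163.0], [540.0, -209.0, 164.0]]
wrist 1328 [[523.0, -226.0, 152.0], [530.0, -218.0, 159.0], [538.0, -211.0, 166.0]]
```

>>> send_rows(moves=[[0,0,0,10,0],[0,0,0,10,0],[0,0,1.8,6,0],[0,0,1.8,6,0],[0,0,1.8,6,0],[0,0,1.8,6,0],[0,0,1.8,6,0],[0,0,1.8,6,0],[0,0,1.8,6,0],[0,0,1.8,6,0],[0,0,1.8,4,0],[0,0,0,0,0]])

```text
clock: 15.0
tool_pos: [0.6078, 0.0143, 0.1327]
orientation: [-1.746, -2.611, 0.001]
ft_force: [0.1, -0.7, 0.5]
grip_width: 0.005
```

```bash
python3 -c "
from h import *
jig()"
```

```text
along/lat/z [ 567.14 -218.99  132.69] F jig [-0.2 -0.7  0.5] T [0.08 0.06 0.01] w 0.4 t 15.0
```

>>> send_rows(moves=[[0,0,0,2,0],[0,0,0,2,0],[0,0,0,2,0],[0,0,0,2,0],[0,0,0,1,0],[0,0,0,0,0]])

```text
clock: 15.6
tool_pos: [0.6093, 0.0143, 0.1251]
orientation: [1.745, 2.609, 0.003]
ft_force: [4.1, 1.5, 3.7]
grip_width: 0.008
```

>>> send_rows(moves=[[0,0,0,1,0],[0,0,0,1,0],[0,0,0,0,0]])

```text
clock: 15.9
tool_pos: [0.6091, 0.0143, 0.123]
orientation: [1.745, 2.61, 0.003]
ft_force: [3.1, 1.2, 5.0]
grip_width: 0.008
```

>>> send_rows(moves=[[0,0,0,1,0],[0,0,0,1,0],[0,0,0,0,0]])

```text
clock: 16.2
tool_pos: [0.6076, 0.0142, 0.1201]
orientation: [-1.746, -2.611, 0.001]
ft_force: [0.5, 0.4, -0.3]
grip_width: 0.006
```

>>> send_rows(moves=[[0,0,0,1,0],[0,0,0,1,0],[0,0,0,0,0]])

```text
clock: 16.5
tool_pos: [0.6075, 0.0142, 0.118]
orientation: [-1.746, -2.611, 0.001]
ft_force: [0.1, -0.0, 1.1]
grip_width: 0.005
```

>>> send_rows(moves=[[0,0,0,1,0],[0,0,0,1,0],[0,0,0,0,0]])

```text
clock: 16.8
tool_pos: [0.6078, 0.0142, 0.1161]
orientation: [-1.746, -2.611, 0.0]
ft_force: [-0.5, -0.2, -0.1]
grip_width: 0.006
```

>>> send_rows(moves=[[0,0,0,1,0],[0,0,0,1,0],[0,0,0,0,0]])

```text
clock: 17.1
tool_pos: [0.6079, 0.0142, 0.1142]
orientation: [-1.746, -2.612, 0.0]
ft_force: [-0.2, -0.0, 0.3]
grip_width: 0.005
```

>>> send_rows(moves=[[0,0,0,-20,0],[0,0,0,-40,0],[0,0,-40,-40,0],[0,0,-40,-20,0],[0,0,-40,0,0],[0,0,0,0,0]])

```text
clock: 17.7
tool_pos: [0.4973, -0.0308, 0.2303]
orientation: [-1.747, -2.61, 0.002]
ft_force: [-0.7, 0.8, -0.9]
grip_width: 0.003
```

```bash
python3 - <<'E'
from h import *
jig()
yaw=.392; A=np.array([[np.cos(yaw),np.sin(yaw),0],[-np.sin(yaw),np.cos(yaw),0],[0,0,1]])
for n in("scene","wrist"):
    c=cam(n); P=cloud(c)@A.T
    for k in("red","orange"):
        q=P[masks(c)[k]]; q=q[(abs(q[:,1]+.2193)<.025)&(q[:,2]>.075)&(q[:,0]>.45)&(q[:,0]<.6)]
        print(n,k,len(q), (np.percentile(q,[5,50,95],axis=0)*1000).round(1).tolist() if len(q) else "")
    if n=="scene": a=cv2.resize(c["img"][205:275,285:365][:,:,::-1],(400,350),interpolation=3)
    else: b=cv2.resize(c["img"][100:380,160:480][:,:,::-1],(400,350))
cv2.imwrite("pics/s7.png",np.hstack([a,b]))
E
```

```text
along/lat/z [ 447.83 -218.44  230.29] F jig [-0.3  1.  -0.9] T [ 0.04  0.01 -0.01] w 0.3 t 17.7
scene red 69 [[547.5, -224.9, 97.0], [556.1, -218.1, 99.8], [565.3, -210.9, 102.0]]
scene orange 66 [[489.6, -227.0, 96.4], [502.3, -218.4, 116.0], [566.2, -211.4, 118.0]]
wrist red 44 [[450.8, -218.3, 100.2], [555.6, -218.2, 101.2], [563.9, -217.5, 271.6]]
wrist orange 142 [[469.6, -223.2, 93.4], [471.8, -218.2, 96.1], [500.6, -213.2, 117.8]]
```

View pics/s7.png

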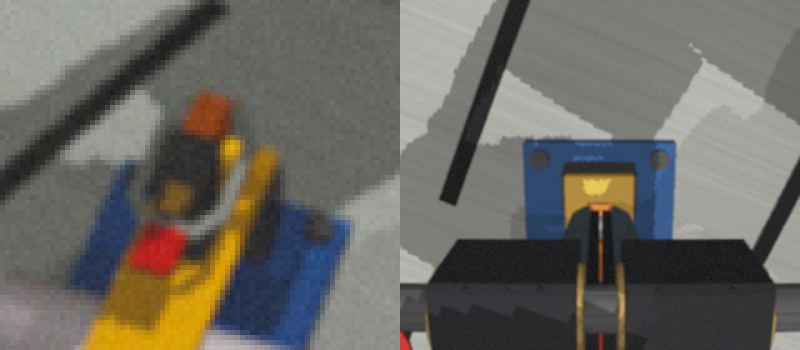

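Scene: the ring surrounds the bar with the bow below the nose (175,195) and the tab at (160,250). The tab is about 6 mm below the nose axis, so the angle is ≈3.26, which counts as snapped. I'll repeat the earlier wrist measurement to check the head is still home.

>>> send_rows(moves=[[50,0,24,2,0],[50,0,0,0,0],[50,0,0,0,0],[50,0,0,0,0],[50,0,0,0,0],[50,0,0,0,0],[50,0,0,0,0],[50,0,0,0,0]])

```text
clock: 18.6
tool_pos: [0.5234, -0.0208, 0.2278]
orientation: [1.746, 2.612, 0.0]
ft_force: [-0.4, 0.7, 0.4]
grip_width: 0.547
```

```bash
python3 - <<'E'
from h import *
jig()
yaw=.392; A=np.array([[np.cos(yaw),np.sin(yaw),0],[-np.sin(yaw),np.cos(yaw),0],[0,0,1]])
c=cam("wrist"); P=cloud(c)@A.T; hsv=cv2.cvtColor(c["img"],cv2.COLOR_RGB2HSV)
for v in range(255,330,5): print(v,(P[v,316:325].mean(0)*1000).round(1),hsv[v,320])
c=cam("scene"); P=cloud(c)@A.T; q=P[masks(c)["red"]]; q=q[(abs(q[:,1]+.2193)<.025)&(q[:,2]>.075)&(q[:,0]>.45)&(q[:,0]<.6)]; print((np.percentile(q,[5,50,95],axis=0)*1000).round(1).tolist())
E
```

```text
along/lat/z [ 475.8  -219.17  227.76] F jig [-0.1  0.7  0.4] T [-0.    0.01  0.  ] w 49.9 t 18.6
255 [ 485.4 -218.3  106.5] [ 12  35 130]
260 [ 485.8 -218.3  116.9] [ 11 179 192]
265 [ 489.2 -218.3  116.9] [ 11 176 203]
270 [ 492.5 -218.3  117.2] [ 11 174 202]
275 [ 495.8 -218.3  117.7] [ 11 173 203]
280 [ 499.1 -218.3  118.3] [ 11 177 171]
285 [ 502.5 -218.3  118.4] [ 11 182 167]
290 [ 506.2 -218.3  118.2] [ 11 175 172]
295 [ 509.6 -218.3  118.4] [158  16  65]
300 [ 513.2 -218.3  118.4] [165   9  60]
305 [ 516.6 -218.3  118.9] [10 13 61]
310 [ 520.4 -218.3  118.4] [150   4  59]
315 [ 524.1 -218.3  118.4] [150   9  57]
320 [ 527.9 -218.3  118.2] [143  18  58]
325 [ 535.8 -218.3  109.6] [ 19 129 130]
[[548.4, -224.5, 98.1], [557.1, -217.6, 99.9], [566.3, -210.9, 101.8]]
```

```bash
python3 -c "
from h import *
print(robot.close_job())"
```

```text
the job is handed in; nothing more can be done
None
```

The jig is locked: the pin is home in the bar and the ring has snapped over its tip. I handed the job in at about 18.6 s, with the gripper open and clear; the hand-in reports no verdict.

**What I did:**
- **Insertion:** I gripped the orange head near its top, behind the shoulder. I slid the pin into the smaller jig's bar until it met a firm stop, which gave a reading of about 18 N. The bar stands about 24.5 mm raised. That height came from camera depth rather than a touch search, and the pin went in with almost no force.
- **Locking:** I let go, pinched the red tab and swung the ring over the bar. I then pressed the tab down with closed fingers; the force rose to about 5–6 N and dropped to zero as it snapped.

**Last checks:**
- **Head:** The front edge of the head's top is within about 2 mm of the bar face. That fits the allowed droop of about 0.1 rad, but I judged it by depth readings, not by contact.
- **Ring:** The bow lies below the nose, and the ring angle works out near the 3.26 stop. The tab height stayed the same (99.8 then 99.9 mm) between two looks about 1 s apart.
- **Disagreement:** The scene and wrist cameras differ from the arm by 1–2 mm, within the stated calibration.
- **Not re-checked:** I did not measure the bystanders again at the end. No unexpected contact force showed up in the readings.

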